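# Zero the dial scale and open the safety-capped sample jar

## Robot

A 6-joint arm with a two-finger parallel gripper is mounted at the origin on the work surface. World frame = base frame: x ahead of the robot, y to its left, z up, the work surface at z = 0. Lengths are in m, angles in rad, forces in N, time in s.
With the tool pointing down it reaches from about 0.35 to 0.775 m from the base axis. Payload 7.3 kg.
Tool frame: the origin (TCP) lies between the finger pads; the fingertips stand arm.finger_overhang ahead of it and the grasp point (between the pads) lies 11 mm behind it (arm.finger_overhang is the distance from the TCP to the fingertips, in m); z points along the fingers, y is the line along which they close (so a half turn about z gives the same grasp; the last joint's range is limited). The gripper opens to 92 mm and grips with 3 to 60 N. Pads are 19 mm wide; open, the fingers measure 130 mm over their backs; the gripper's body (75 mm by 190 mm) begins 47 mm behind the grasp point.
Start: joints at [-1.251, 0.342, 1.524, -0, 1.275, -0.146], TCP at [0.236, -0.469, 0.235] pointing down, gripper open.
Joint ranges: [-2.53, 2.53], [-0.77, 2.02], [0.04, 2.7], [-1, 4.14], [0.28, 2.66], [-3.11, 3.11]. Speed limits (rad/s): [2.57, 2.57, 3.14, 3.14, 3.14, 3.14].

## Interface

Orientations are given as a 3x3 rotation matrix whose columns are the frame's x, y, z axes.
In Python, from cell import status, eyes, arm gives the robot as it stands.
- The arm moves only by the tool carry_out, never from a script. Its argument "targets" is a list that holds one entry, the list of rows, each a list of 5 numbers: the shift along the world's x, y, z in cm, then the turn about the world's z in rad, then the gripper command: -1 is shut, 1 is fully open, values between are in proportion. A call has exactly 10 rows; each row shifts and turns the commanded pose from where the row before left it; what a row does not reach is not made up. A row lasts 1/12 s, in which the tool goes at most 41.7 mm and 7.16 degrees, less where a joint would pass 70% of its speed; a pose out of reach is approached as far as the arm can. A call with a gripper value outside its range is refused whole. The fingers move at their own pace and stop on an object; "squeeze" is the grip in N (left out, the last holds). Time passes only in rows, so rows that do not move let the fingers close, or fill a call up. It gives the time, the measured TCP pose, the force, the opening and the grip force at its end, in the units of the state.
- status.observe(): the state, without advancing time (a new reading comes with each control period).
- eyes.snapshot(name): name is "scene" or "top" or "wrist"; returns a dict with "color" (400x640x3 uint8, red, green, blue), "fovy" (degrees; the focal length in pixels is half the picture's height over the tangent of half this angle, whatever the lens; pixels are square), "cx", "cy" (the principal point, pixels), "T" (4x4, takes a point from camera to world coordinates); the wrist camera has in their place "hand_eye" (4x4, takes a point from camera to tool coordinates, whose origin is the TCP and whose axes are the flange's). Camera axes: x right, y down, z forward; pixel columns grow to the right and rows downward; lengths in m; the calibration is good to about 2 mm. A picture is of the moment at which its call begins: read the wrist's pose just before it. There is no depth.
- arm.sign_off(): hands the job in; it is judged then, once.
The state is a dict: "clock": time; "joint_positions": joint angles; "dq": joint speeds; "tau": joint torques, N m; "ee_pos": TCP position; "tcp_rot": TCP orientation; "force": force on the tool from outside, world axes, zero at the start; "wrist_torque": the same for the moment, N m; "grip_width": finger opening in m; "gripper_force": force on a finger pad.
Only numpy, scipy, OpenCV 4.12 (cv2) and the standard library are available. Lean on these libraries where they do the work, as an engineer would, in place of code of your own. Each camera call takes 0.05 s, during which the arm holds its last target. There are 200 camera calls.

## Task

Get ready to weigh out bark powder: first turn the scale's knob until its pointer stands on the zero mark, the one long, heavy mark on the dial, and leave it there. Then open the sample jar in the bench holder: press its push-and-turn safety cap down, twist it counter-clockwise free, and finish still holding the cap level over the open jar, clear of it by about 5 to 10 cm. Leave the dish on the pan and the other things on the table where they are.

Things in the scene. Friction and masses are not known exactly. Their poses are not given: they have to be found in the camera images.
- zero_knob (a joint): angle of the scale's zero knob in rad: 0 when the pointer is on the zero mark, growing counter-clockwise seen from above (so a positive value needs a clockwise turn); range -1.9 to 1.9; it stays where it is left (friction about 0.04 N m)
- knob_grip (a point): point on the knob's vertical axis at the height to grip it: 24 mm above the dial face, 81 mm above the table, 12 mm below its flat top. The knob is a round black ribbed cylinder 36 mm across, 34 mm tall; its x axis runs along a thin pointer at its foot that reaches 43 mm from the axis just over the white dial (134 mm across with its rim)
- zero_mark (a point): centre of the zero mark on the dial face, 53 mm from the knob's axis: the single long heavy black mark, 16 x 5 mm; all other marks are thin
- cap_center (a point): centre (half-way up, on the axis) of the jar's safety cap, z up: a white ribbed round cap 49 mm across, 32 mm tall, open below, about 35 g. Locked, its underside is 116 mm and its top 148 mm above the table. A spring pushes it up with 4 N, plus 0.6 N per mm pressed. Not pressed, it turns only some 5 degrees and cannot be pulled off
- cap: the same cap, origin at the centre of its underside. To open: press down 5.5 mm or more (it bottoms at 8 mm, about 9 N), keep it pressed and turn 60 degrees counter-clockwise seen from above (it is free to rise from about 54 to 66 degrees, where an end stop comes); the spring then pushes it up 5 mm and it lifts straight off
- jar_mouth (a point): centre of the jar's mouth under the cap, 134 mm above the table, 18 mm above the underside of the locked cap; z up. While locked, the cap's x axis points within about 5 degrees of the x axis here
- jar: the squat amber jar, 78 mm across, with a neck 28 mm across, clamped in a round steel holder 110 mm across fixed to the table; it cannot move. Origin on the table on the jar's axis. Under the locked cap is a white sprung collar 43 mm across; the shoulder is as wide as the cap from 26 mm below the cap's underside
- scale: the fixed grey dial scale, top 55 mm above the table; origin on the table under the middle of its 150 (x) x 290 (y) mm base. Knob axis at x 0, y +72 mm; the round steel pan, 124 mm across, centred at x 0, y -72 mm, its top 77 mm above the table. Its x axis points as from the knob to the zero mark
- tall_bottle: bystander: narrow amber bottle, 56 mm across, 165 mm tall, smooth small cap, stands loose on the table (no holder); origin at the centre of its underside
- tin: bystander: low metal tin, 54 mm across, 50 mm tall; origin at the centre of its underside
- phone: bystander: black phone lying flat, 75 x 155 x 9 mm; origin at the centre of its underside
- thick_stem: bystander: dark bark-covered stem cutting, about 220 mm long, 32 mm thick, lying along its x axis; origin underneath its middle
- green_stem: bystander: thinner greenish stem cutting, about 210 mm long, 24 mm thick, lying along its x axis; origin underneath its middle
- spatula: bystander: flat spatula with a wooden handle, about 190 mm long lying along its x axis; origin underneath it
- dish: bystander: empty round steel weighing dish, 84 mm across, 22 mm high, loose on the scale's pan; origin at the centre of its underside, 77 mm above the table
There are look-alikes about, which are no part of the job. What is meant by the cap is not green, and is the larger of those in its own colour.

How it is judged:
By the outcome, as a careful person would: the job done as asked, in the order asked, and still so for the second after the job is handed in, while the arm keeps its last pose, push and grip.
It also fails if it takes over 51 s, if anything falls off the work surface, if the arm or the gripper's body presses on something with over 40 N, if the wrist force passes 120 N, or if a joint passes its speed limit or range.

## Working session

There is one attempt and no reset: what is moved stays moved. The work goes in short steps, Python scripts to look and compute and a tool call to move; the robot and the scene stay as the last step left them, time stands still between calls to the robot, and variables do not carry over. Pictures are saved under pics/ and viewed, at most 10 in all, crops included, and the job is handed in when it is done.

Besides the shell and the picture viewer there is one more tool, called after "Call:" by a JSON object that holds its "method" and its "body". carry_out: Moves the arm, as the interface text tells. Its arguments: {"type":"object","properties":{"targets":{"type":"array"},"squeeze":{"type":"number"}},"required":["targets"]}

```bash
mkdir -p pics
cat > h.py <<'E'
import numpy as np, cv2
from cell import status, eyes, arm
def snap(n,f):
    s=status.observe(); d=eyes.snapshot(n)
    cv2.imwrite(f'pics/{f}.png',cv2.cvtColor(d['color'],cv2.COLOR_RGB2BGR))
    T=d.get('T')
    if T is None:
        W=np.eye(4);W[:3,:3]=s['tcp_rot'];W[:3,3]=s['ee_pos'];T=W@np.array(d['hand_eye'])
    np.savez(f'pics/{f}.npz',T=T,c=[d['cx'],d['cy']],f=200/np.tan(np.radians(d['fovy'])/2))
    return d
def pt(f,u,v,z):
    d=np.load(f'pics/{f}.npz');T=d['T'];r=T[:3,:3]@np.array([(u-d['c'][0])/d['f'],(v-d['c'][1])/d['f'],1])
    o=T[:3,3];return o+r*(z-o[2])/r[2]
def px(f,p):
    d=np.load(f'pics/{f}.npz');T=d['T'];q=T[:3,:3].T@(np.array(p)-T[:3,3]);return q[:2]/q[2]*d['f']+d['c']
E
python3 - <<'E'
from h import *
print(status.observe(),arm.finger_overhang)
a=snap('top','top0');b=snap('scene','scene0')
print(a['T'],b['T'])
im=np.vstack([cv2.imread('pics/top0.png'),cv2.imread('pics/scene0.png')])
cv2.imwrite('pics/both.png',cv2.resize(im,(480,600),interpolation=cv2.INTER_AREA))
E
```

```text
{'clock': 0.0, 'joint_positions': array([-1.25102112e+00,  3.42711010e-01,  1.52501247e+00, -9.78884249e-06,
        1.27539024e+00, -1.45999057e-01]), 'dq': array([ 0.00018692, -0.00021234,  0.00078676, -0.00105685,  0.0006908 ,
       -0.00032999]), 'tau': array([-4.11077126e-03, -4.31256652e+01, -2.44223177e+01,  7.13164313e-02,
        5.61437826e-02, -1.08575796e-04]), 'ee_pos': array([ 0.23567863, -0.46868963,  0.23405262]), 'tcp_rot': array([[ 8.93472869e-01,  4.49116906e-01, -4.87042808e-04],
       [ 4.49117120e-01, -8.93471732e-01,  1.44101579e-03],
       [ 2.12025572e-04, -1.50624778e-03, -9.99998843e-01]]), 'force': array([ 0.60208941,  0.78155172, -0.11810919]), 'wrist_torque': array([-0.01272115, -0.01775602, -0.0378216 ]), 'gripper_force': 0.0, 'grip_width': 0.09168606902074469} 0.008
[[ 0.01288624 -0.98551111  0.16912065  0.42606488]
 [-0.99989866 -0.01167672  0.00814449  0.09200632]
 [-0.00605171 -0.16920846 -0.98556171  0.91390354]
 [ 0.          0.          0.          1.        ]] [[ 0.70178967  0.54907636 -0.45387929  0.99534917]
 [ 0.71235859 -0.54629378  0.44057729 -0.32952091]
 [-0.00604086 -0.6325174  -0.77452259  0.82720748]
 [ 0.          0.          0.          1.        ]]
```

View pics/top0.png

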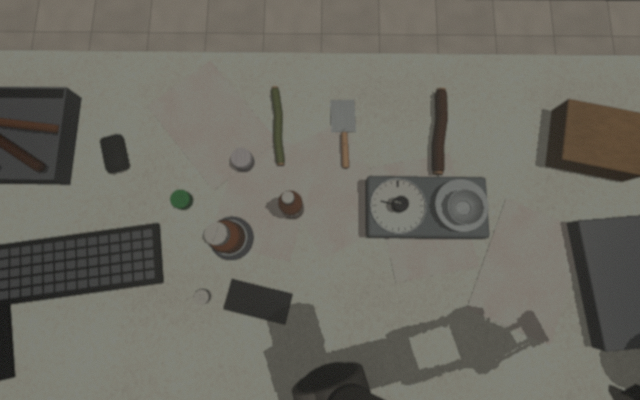

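View pics/scene0.png

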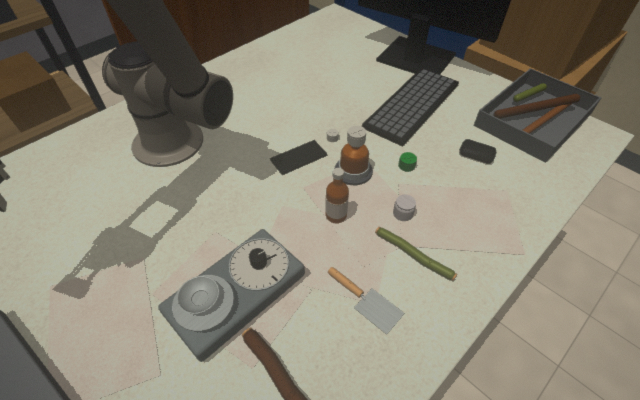

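Top view, possible caps: white cap on the amber jar in the holder (216,232); tall bottle's cap (288,197); white tin (241,158); small white cap on the table (202,296); green cap (180,199). I choose (216,232). The scale's knob is at (400,204). Next, one close crop to check both.

Run:
```python
from h import *
t=cv2.imread('pics/top0.png');s=cv2.imread('pics/scene0.png')
f=lambda im,u,v,w,h:cv2.resize(im[v:v+h,u:u+w],(400,300),interpolation=cv2.INTER_CUBIC)
o=np.vstack([np.hstack([f(t,360,170,80,60),f(t,190,205,80,60)]),np.hstack([f(s,220,225,80,60),f(s,315,120,80,60)])])
o=cv2.convertScaleAbs(o,alpha=1.4)
cv2.imwrite('pics/crop0.png',o)
```

```text
(no output)
```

View pics/crop0.png

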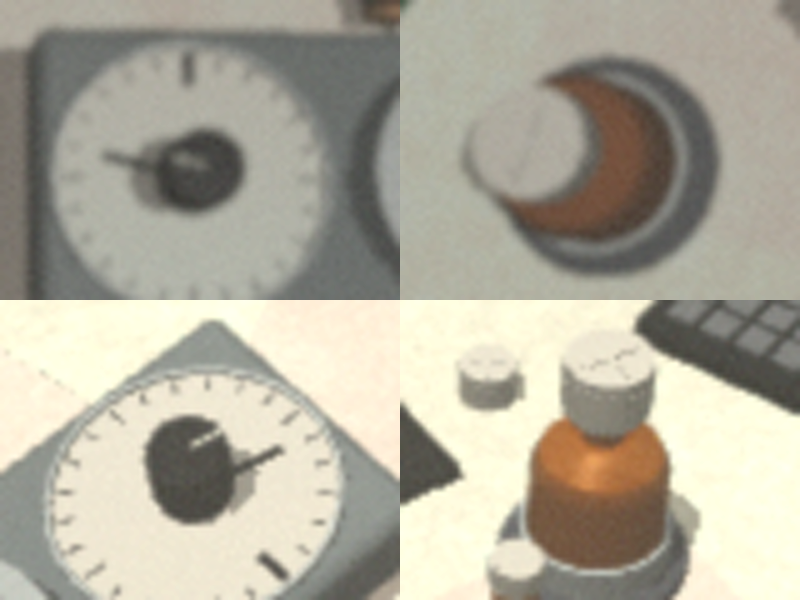

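The crop shows the dial with its pointer tip at (381.2,201.2), the heavy zero mark at (397.6,183.8) and the knob top at (400.6,203.6). The ribbed white cap on the amber jar in its holder has its top at (215.2,233.4), so that choice holds.

Run:
```python
from h import *
P=lambda u,v,z:pt('top0',u,v,z)
k=P(400.6,203.6,.093);d=P(397.6,204,.057);z=P(397.6,183.8,.057);t=P(381.2,201.2,.058);c=P(215.2,233.4,.148);e=P(203.4,233.4,.148)
print(k,d,z,t,c,'caprad',c-e)
print('markdist',np.linalg.norm(z-k),np.linalg.norm(z-d),'tip',np.linalg.norm((t-k)[:2]))
S=lambda u,v,z:pt('scene0',u,v,z)
# scene crop: u0+x/5
k2=S(220+186/5,225+430/5-0,.093);print('scene knob top',k2,'zero',S(220+273/5,225+266/5,.057),'tip',S(220+282/5,225+150/5,.058),'cap',S(315+208/5,120+55/5,.148))
for c0 in(k,d):
  a=np.arctan2(*(t-c0)[1::-1]);b=np.arctan2(*(z-c0)[1::-1]);print(a,b,a-b)
s=status.observe();R=s['tcp_rot'];print('toolyaw y',np.arctan2(R[1,1],R[0,1]),'x',np.arctan2(R[1,0],R[0,0]))
```

```text
[ 0.56544798 -0.09274347  0.093     ] [ 0.57050956 -0.09368594  0.057     ] [ 0.61976137 -0.09489976  0.057     ] [ 0.57664233 -0.0546159   0.058     ] [0.4878251  0.31118122 0.148     ] caprad [ 0.00030817 -0.02489674  0.        ]
markdist 0.06519657977481157 0.04926676847348574 tip 0.03973694445105011
scene knob top [ 0.6692182  -0.17734347  0.093     ] zero [ 0.62076606 -0.09485951  0.057     ] tip [ 0.57921475 -0.05353992  0.058     ] cap [0.48826765 0.30959976 0.148     ]
1.2852190146769422 -0.03968003468793787 1.32489904936488
1.4150980658039094 -0.024640147506810088 1.4397382133107195
toolyaw y -1.10494358169864 x 0.4658524353222604
```

Call:
{"method": "carry_out", "body": {"targets": [[[2.5,2.8,-0.3,0.05,1],[2.5,2.8,-0.3,0.05,1],[2.5,2.8,-0.3,0.05,1],[2.5,2.8,-0.3,0.05,1],[2.5,2.8,-0.3,0.05,1],[2.5,2.8,-0.3,0.05,1],[2.5,2.8,-0.3,0.05,1],[2.5,2.8,-0.3,0.05,1],[2.5,2.8,-0.3,0.05,1],[2.5,2.8,-0.3,0.05,1]]]}}

```text
clock: 0.93
ee_pos: [0.4866, -0.1873, 0.2044]
tcp_rot: [[0.567, 0.824, -0.0], [0.824, -0.567, 0.0], [-0.0, -0.0, -1.0]]
force: [1.3, -0.9, 0.2]
grip_width: 0.0922
gripper_force: 0.0
```

Call:
{"method": "carry_out", "body": {"targets": [[[2.03,2.37,-0.8,0,1],[2.03,2.37,-0.8,0,1],[2.03,2.37,-0.8,0,1],[2.03,2.37,-0.8,0,1],[0,0,-0.5,0,1],[0,0,0,0,1],[0,0,0,0,1],[0,0,0,0,1],[0,0,0,0,1],[0,0,0,0,1]]]}}

```text
clock: 1.77
ee_pos: [0.5668, -0.0953, 0.1683]
tcp_rot: [[0.57, 0.822, 0.001], [0.822, -0.57, -0.0], [0.0, 0.001, -1.0]]
force: [-0.2, -0.1, 0.8]
grip_width: 0.0918
gripper_force: 0.0
```

Run:
```python
from h import *
s=status.observe();print(s['ee_pos'],s['joint_positions'],s['force'],s['tcp_rot'])
snap('wrist','w1');w=cv2.imread('pics/w1.png');cv2.imwrite('pics/w1b.png',cv2.convertScaleAbs(cv2.resize(w,(800,500)),alpha=1.3))
print(px('w1',[.567,-.094,.093]),px('w1',[.567,-.094,.057]))
```

```text
[ 0.56675201 -0.09528784  0.16832557] [-2.99824804e-01  4.89767874e-01  1.48263748e+00 -1.57993791e-04
  1.16833270e+00  3.06798212e-01] [-0.24649576 -0.06788423  0.76448194] [[ 5.70045422e-01  8.21612816e-01  7.73540986e-04]
 [ 8.21613171e-01 -5.70045300e-01 -3.91293718e-04]
 [ 1.19461470e-04  8.58606655e-04 -9.99999624e-01]]
[321.13506531 206.76983839] [321.1137405  195.19977544]
```

View pics/w1b.png

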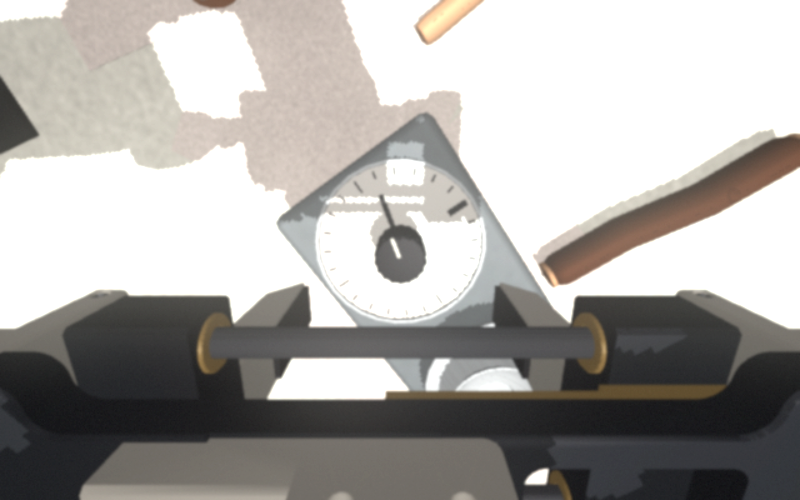

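The wrist view shows the knob top at about (400,256), the pointer tip at (382,196) and the heavy mark at (457,209) in the enlarged picture. This agrees with the prediction.

Run:
```python
from h import *
g=lambda u,v,z:pt('w1',u/1.25,v/1.25,z)
k=g(400.5,256,.093);d=g(400.5,240,.057);t=g(381.5,196,.058);z=g(457.5,208.5,.057);i=g(396,237,.093);i2=g(399,256,.093)
print(k,d,t,z)
c=np.array([.567,-.094,.057])
for c in(c,k,d):
  a=np.arctan2(*(t-c)[1::-1]);b=np.arctan2(*(z-c)[1::-1]);print(a,b,a-b,np.linalg.norm((t-c)[:2]),np.linalg.norm((z-c)[:2]))
```

```text
[ 0.56749604 -0.09218595  0.093     ] [ 0.56828518 -0.09092795  0.057     ] [ 0.57630681 -0.05441748  0.058     ] [ 0.61818559 -0.09530643  0.057     ]
1.3398666683207816 -0.02551785467428262 1.3653845229950643 0.04066193442644629 0.05120225992914016
1.3416115059778844 -0.06148298037658257 1.403094486354467 0.03878256645294891 0.05078550769109007
1.3545249954905758 -0.08752020462905419 1.44204520011963 0.03738129593659958 0.05009213284166348
```

Call:
{"method": "carry_out", "body": {"targets": [[[0,0.17,-1.9,0,1],[0,0,-1.9,0,1],[0,0,-1.9,0,1],[0,0,-1.9,0,1],[0,0,-1.0,0,1],[0,0,-1.0,0,1],[0,0,0,0,0.2],[0,0,0,0,-0.1],[0,0,0,0,-0.1],[0,0,0,0,-0.1]]], "squeeze": 15}}

```text
clock: 2.65
ee_pos: [0.5677, -0.0928, 0.0729]
tcp_rot: [[0.569, 0.823, 0.002], [0.823, -0.569, -0.001], [0.001, 0.002, -1.0]]
force: [0.2, -0.4, 0.2]
grip_width: 0.0696
gripper_force: 0.0
```

Call:
{"method": "carry_out", "body": {"targets": [[[0,0,0,0,-0.2],[0,0,0,0,-0.3],[0,0,0,0,-0.4],[0,0,0,0,-1],[0,0,0,0,-1],[0,0,0,0,-1],[0,0,0,0,-1],[0,0,0,0,-1],[0,0,0,0,-1],[0,0,0,0,-1]]], "squeeze": 15}}

```text
clock: 3.48
ee_pos: [0.5673, -0.0927, 0.0719]
tcp_rot: [[0.569, 0.823, 0.001], [0.823, -0.569, -0.0], [0.0, 0.001, -1.0]]
force: [2.0, -2.5, 0.1]
grip_width: 0.0359
gripper_force: 15.0
```

Call:
{"method": "carry_out", "body": {"targets": [[[0,0,0,-0.12,-1],[0,0,0,-0.12,-1],[0,0,0,-0.12,-1],[0,0,0,-0.12,-1],[0,0,0,-0.12,-1],[0,0,0,-0.12,-1],[0,0,0,-0.12,-1],[0,0,0,-0.12,-1],[0,0,0,-0.12,-1],[0,0,0,-0.12,-1]]]}}

```text
clock: 4.32
ee_pos: [0.5682, -0.0949, 0.0719]
tcp_rot: [[0.971, -0.238, 0.003], [-0.238, -0.971, -0.004], [0.004, 0.003, -1.0]]
force: [2.9, -10.7, -2.9]
grip_width: 0.0357
gripper_force: 15.0
```

Call:
{"method": "carry_out", "body": {"targets": [[[0,0,0,-0.1,-1],[0,0,0,-0.07,-1],[0,0,0,0,-1],[0,0,0,0,-1],[0,0,0,0,-1],[0,0,0,0,-1],[0,0,0,0,-1],[0,0,0,0,-1],[0,0,0,0,-1],[0,0,0,0,-1]]]}}

```text
clock: 5.15
ee_pos: [0.568, -0.0952, 0.0719]
tcp_rot: [[0.919, -0.393, 0.002], [-0.393, -0.919, -0.004], [0.004, 0.003, -1.0]]
force: [3.5, -11.5, -3.3]
grip_width: 0.0355
gripper_force: 15.0
```

Run:
```python
from h import *
s=status.observe();print(s['ee_pos'],s['joint_positions'],s['force'],s['wrist_torque'],s['tcp_rot'])
for n in('wrist','scene','top'): snap(n,'g_'+n)
w=cv2.imread('pics/g_wrist.png');
p=px('g_wrist',[.567,-.0935,.06]).astype(int);print(p)
f=lambda im,u,v,w,h:cv2.resize(im[v:v+h,u:u+w],(400,300),interpolation=cv2.INTER_CUBIC)
u,v=max(p[0]-80,0),max(p[1]-80,0);print(u,v)
cv2.imwrite('pics/g1.png',np.vstack([np.hstack([f(w,u,v,160,120),f(cv2.imread('pics/g_scene.png'),220,225,80,60)]),np.hstack([f(cv2.imread('pics/g_top.png'),360,170,80,60),f(w,0,0,640,400)])]))
```

```text
[ 0.56804586 -0.09518343  0.0719154 ] [-0.29740752  0.60355241  1.58464912 -0.00374003  0.94985643  1.67990763] [  3.4539093  -11.45125891  -3.32200959] [-1.6848729  -0.52160036 -0.00528481] [[ 0.91935422 -0.39342295  0.00249126]
 [-0.39341207 -0.91935378 -0.00394512]
 [ 0.00384245  0.00264687 -0.99998911]]
[319 241]
239 161
```

View pics/g1.png

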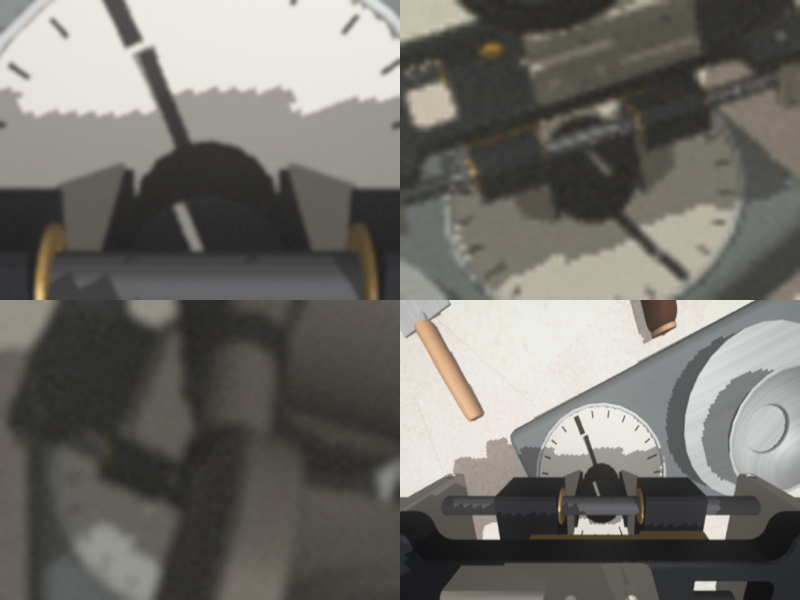

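The pointer is now nearly on the heavy mark in both the wrist and scene crops. Zooming in to measure the remaining angle.

Run:
```python
from h import *
w=cv2.imread('pics/g_wrist.png')
cv2.imwrite('pics/g2.png',cv2.resize(w[150:230,265:345],(600,600),interpolation=cv2.INTER_CUBIC))
```

```text
(no output)
```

View pics/g2.png

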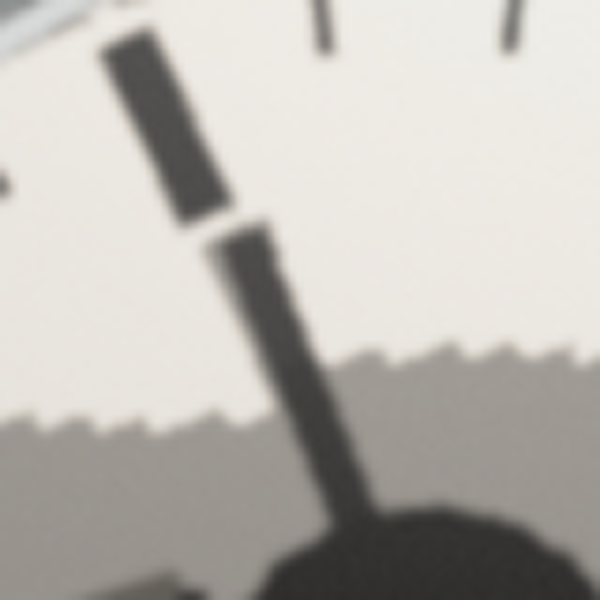

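Run:
```python
from h import *
g=lambda u,v,z:pt('g_wrist',265+(u+.5)/7.5-.5,150+(v+.5)/7.5-.5,z)
m1,m2=g(205,215,.057),g(128,43,.057)
m=(m1+m2)/2; dm=m2-m1;print('mark',m,np.linalg.norm(dm),np.arctan2(dm[1],dm[0]))
ax=m-dm/np.linalg.norm(dm)*.053;print('axis from mark',ax)
for z in(.058,.060,.062):
  t,b=g(244,236,z),g(355,520,z);d=t-b
  print(z,t,np.arctan2(d[1],d[0]),np.linalg.norm(d),[(np.arctan2(*(t-a)[1::-1])-np.arctan2(*(m-a)[1::-1]),np.linalg.norm((t-a)[:2])) for a in(ax,np.array([.567,-.0935,0]),np.array([.5672,-.094,0]))])
```

```text
mark [ 0.61851365 -0.09448215  0.057     ] 0.01500449127580767 -0.017102494684772682
axis from mark [ 0.5655214  -0.09357576  0.057     ]
0.058 [ 0.60835773 -0.09669589  0.058     ] -0.06197952448156798 0.02593684488353822 [(np.float64(-0.05560730378738034), np.float64(0.04294981402347535)), (np.float64(-0.0580573847924731), np.float64(0.0414810273018278)), (np.float64(-0.05601197854402931), np.float64(0.041245928865406525))]
0.06 [ 0.60870727 -0.09703099  0.06      ] -0.06197952448156784 0.025618695485480056 [(np.float64(-0.06273564703843935), np.float64(0.04332387025597681)), (np.float64(-0.06539626005752489), np.float64(0.04185646863180224)), (np.float64(-0.06349778641694837), np.float64(0.04161778552135324))]
0.062 [ 0.6090568  -0.09736609  0.062     ] -0.061979524481567974 0.025300546087421782 [(np.float64(-0.06974160349078848), np.float64(0.04370009016494696)), (np.float64(-0.0726042700418893), np.float64(0.042234124162782126)), (np.float64(-0.07085060339414206), np.float64(0.041991932946635516))]
```

Call:
{"method": "carry_out", "body": {"targets": [[[0.05,-0.1,0,0.03,-1],[0,-0.08,0,0.025,-1],[0,0,0,0,-1],[0,0,0,0,-1],[0,0,0,0,-1],[0,0,0,0,-1],[0,0,0,0,-1],[0,0,0,0,-1],[0,0,0,0,-1],[0,0,0,0,-1]]]}}

```text
clock: 6.13
ee_pos: [0.5681, -0.0952, 0.0719]
tcp_rot: [[0.939, -0.343, 0.001], [-0.343, -0.939, -0.002], [0.002, 0.001, -1.0]]
force: [3.2, -6.1, -1.8]
grip_width: 0.0357
gripper_force: 15.0
```

Run:
```python
from h import *
s=status.observe();print(s['ee_pos'],s['force'],s['wrist_torque'],s['tcp_rot'][:,0])
snap('wrist','g3w');w=cv2.imread('pics/g3w.png')
cv2.imwrite('pics/g3.png',cv2.resize(w[150:230,265:345],(600,600),interpolation=cv2.INTER_CUBIC))
```

```text
[ 0.56810831 -0.09517954  0.07189167] [ 3.19167936 -6.14037221 -1.77247231] [-0.74563679 -0.49564201  0.04818422] [ 0.93939786 -0.34282396  0.00183978]
```

View pics/g3.png

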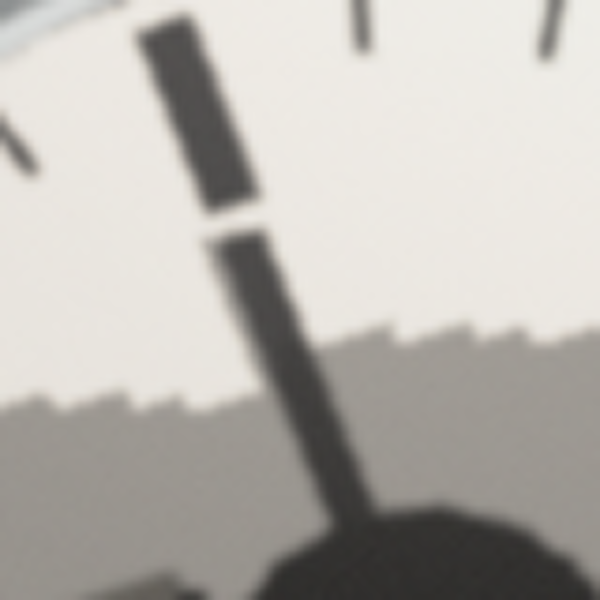

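Run:
```python
from h import *
g=lambda u,v,z:pt('g3w',265+(u+.5)/7.5-.5,150+(v+.5)/7.5-.5,z)
m1,m2=g(233,203,.057),g(165,27,.057)
m=(m1+m2)/2; dm=m2-m1;print('mark',m,np.arctan2(dm[1],dm[0]))
for z in(.058,.060):
  t,b=g(243,240,z),g(355,515,z);d=t-b
  print(z,t,np.arctan2(d[1],d[0]),[np.arctan2(*(t-a)[1::-1])-np.arctan2(*(m-a)[1::-1]) for a in(np.array([.5665,-.0935,0]),np.array([.567,-.095,0]))])
```

```text
mark [ 0.61861458 -0.09454283  0.057     ] -0.01144985683056295
0.058 [ 0.60816833 -0.09425369  0.058     ] 0.0060550084945639815 [np.float64(0.001921675284172239), np.float64(0.009268998050736905)]
0.06 [ 0.60854199 -0.09457648  0.06      ] 0.006055008494564593 [np.float64(-0.005591638717747784), np.float64(0.0013374704794527695)]
```

Call:
{"method": "carry_out", "body": {"targets": [[[0,0,0,0,0.2],[0,0,0,0,0.2],[0,0,0,0,0.2],[0,0,0,0,0.2],[0,0,1,0,0.4],[0,0,2,0,0.6],[0,0,2,0,1],[0,0,2,0,1],[0,0,2.5,0,1],[0,0,0,0,1]]]}}

```text
clock: 7.02
ee_pos: [0.5699, -0.0949, 0.1725]
tcp_rot: [[0.94, -0.342, 0.009], [-0.342, -0.94, -0.003], [0.009, -0.0, -1.0]]
force: [-0.0, 0.1, 0.4]
grip_width: 0.0897
gripper_force: 0.0
```

Run:
```python
from h import *
s=status.observe();print(s['ee_pos'])
snap('wrist','k4');snap('scene','s4');print(px('k4',[.567,-.0945,.057]),px('k4',[.6186,-.0945,.057]))
print('bottle',pt('top0',288,197,.165),'holder',pt('top0',233.4,238,.02))
```

```text
[ 0.5698675  -0.09487669  0.17248426]
[321.69324135 198.60255034] [303.14964574 149.73186421]
bottle [0.56443441 0.15833285 0.165     ] holder [0.48743016 0.30243292 0.02      ]
```

Call:
{"method": "carry_out", "body": {"targets": [[[0,0,3,0,1],[0,0,3,0.1,1],[-0.8,3.5,0,0.12,1],[-0.8,3.5,0,0.12,1],[-0.8,3.5,0,0.12,1],[-0.8,3.5,0,0.12,1],[-0.8,3.5,0,0.12,1],[-0.8,3.5,0,0.12,1],[-0.8,3.5,0,0.12,1],[-0.8,3.5,0,0.12,1]]]}}

```text
clock: 7.95
ee_pos: [0.5021, 0.1871, 0.2257]
tcp_rot: [[0.754, 0.657, -0.002], [0.657, -0.754, -0.001], [-0.002, -0.001, -1.0]]
force: [1.5, 0.3, 0.4]
grip_width: 0.0919
gripper_force: 0.0
```

Call:
{"method": "carry_out", "body": {"targets": [[[-0.8,3.5,0,0.12,1],[-0.8,3.5,0,0.12,1],[0,3,0,0.12,1],[0,2.5,0,0.12,1],[0,0,0,0.12,1],[0,0,0,0.08,1],[0,0,0,0,1],[0,0,0,0,1],[0,0,0,0,1],[0,0,0,0,1]]]}}

```text
clock: 8.78
ee_pos: [0.4875, 0.3102, 0.2265]
tcp_rot: [[0.181, 0.983, -0.0], [0.983, -0.181, -0.0], [-0.0, -0.0, -1.0]]
force: [0.1, 0.0, 0.1]
grip_width: 0.0921
gripper_force: 0.0
```

Run:
```python
from h import *
s=status.observe();print(s['ee_pos'],s['joint_positions'],s['tcp_rot'][:,0],s['force'])
snap('wrist','j1');p=px('j1',[.488,.310,.148]);print(p)
q=px('k4',[.59,-.0945,.057]).astype(int)
u,v=max(q[0]-40,0),max(q[1]-40,0);print(u,v)
a=cv2.imread('pics/k4.png')[v:v+80,u:u+53];b=cv2.imread('pics/j1.png')
o=np.zeros((600,800,3),np.uint8);a=cv2.resize(a,None,fx=7.5,fy=7.5,interpolation=cv2.INTER_CUBIC);o[:a.shape[0],:a.shape[1]]=a[:,:400]
p=p.astype(int);U,V=max(p[0]-67,0),max(p[1]-100,0);print(U,V)
b=cv2.resize(b[V:V+200,U:U+133],None,fx=3,fy=3,interpolation=cv2.INTER_CUBIC);o[:b.shape[0],401:401+b.shape[1]]=b[:,:399]
cv2.imwrite('pics/c5.png',o)
```

```text
[0.48749979 0.31021964 0.22648009] [ 4.34130433e-01  4.45797727e-01  1.38652518e+00 -3.50369690e-05
  1.30981497e+00  6.16541702e-01] [ 1.81392380e-01  9.83410742e-01 -3.42871313e-04] [0.08257345 0.04216701 0.11802745]
[322.53732834 207.31749744]
273 137
255 107
```

View pics/c5.png

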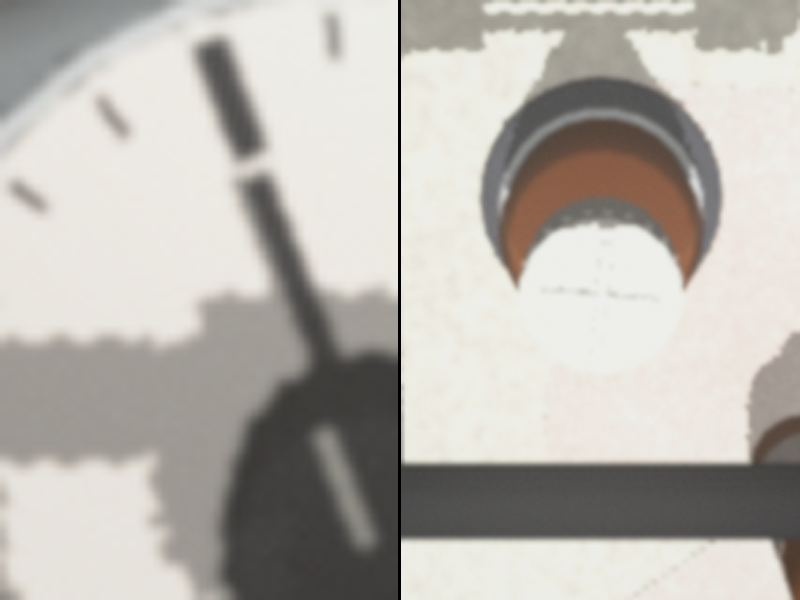

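The left half shows the released knob with its pointer in line with the heavy mark: tip (255,180), mark end (250,155). The right half shows the cap's top centred at (601,297), within 1 mm of the prediction. Descending onto the cap.

Run:
```python
from h import *
g=lambda u,v,z:pt('k4',273+(u+.5)/7.5-.5,137+(v+.5)/7.5-.5,z)
m=(g(250,155,.057)+g(211,45,.057))/2
for z in (.058,.06):
  t=g(255,180,z)
  print(t,m,[np.arctan2(*(t-a)[1::-1])-np.arctan2(*(m-a)[1::-1]) for a in(np.array([.5665,-.0935,0]),np.array([.567,-.095,0]))])
print(pt('j1',321.7,205.7,.148))
```

```text
[ 0.6079391  -0.09397087  0.058     ] [ 0.61835009 -0.0945763   0.057     ] [np.float64(0.009392467724352507), np.float64(0.016881741393004215)]
[ 0.60817668 -0.09416826  0.06      ] [ 0.61835009 -0.0945763   0.057     ] [np.float64(0.0047218832537218244), np.float64(0.011945493813803235)]
[0.48755327 0.31158587 0.148     ]
```

Call:
{"method": "carry_out", "body": {"targets": [[[0.03,0.0,-2,0,1],[0,0,-2,0,1],[0,0,-2,0,1],[0,0,-2,0,1],[0,0,-1.35,0,1],[0,0,-1,0,1],[0,0,0,0,0.3],[0,0,0,0,0.1],[0,0,0,0,-1],[0,0,0,0,-1]]], "squeeze": 12}}

```text
clock: 9.67
ee_pos: [0.4885, 0.3109, 0.1244]
tcp_rot: [[0.179, 0.984, 0.002], [0.984, -0.179, 0.001], [0.001, 0.002, -1.0]]
force: [0.2, 0.1, -0.3]
grip_width: 0.07
gripper_force: 0.0
```

Call:
{"method": "carry_out", "body": {"targets": [[[0,0,0,0,-1],[0,0,0,0,-1],[0,0,0,0,-1],[0,0,0,0,-1],[0,0,0,0,-1],[0,0,0,0,-1],[0,0,0,0,-1],[0,0,0,0,-1],[0,0,0,0,-1],[0,0,0,0,-1]]], "squeeze": 35}}

```text
clock: 10.5
ee_pos: [0.4879, 0.3107, 0.1234]
tcp_rot: [[0.179, 0.984, 0.0], [0.984, -0.179, 0.0], [0.0, 0.0, -1.0]]
force: [-0.6, 0.3, 3.8]
grip_width: 0.0474
gripper_force: 35.0
```

Call:
{"method": "carry_out", "body": {"targets": [[[0,0,-0.15,0,-1],[0,0,-0.15,0,-1],[0,0,-0.15,0,-1],[0,0,-0.15,0,-1],[0,0,-0.1,0,-1],[0,0,-0.05,0,-1],[0,0,0,0,-1],[0,0,0,0,-1],[0,0,0,0,-1],[0,0,0,0,-1]]]}}

```text
clock: 11.33
ee_pos: [0.4879, 0.3107, 0.1162]
tcp_rot: [[0.179, 0.984, 0.001], [0.984, -0.179, 0.0], [0.0, 0.001, -1.0]]
force: [-2.7, 0.6, 7.9]
grip_width: 0.0477
gripper_force: 35.0
```

Call:
{"method": "carry_out", "body": {"targets": [[[0,0,0,0.1,-1],[0,0,0,0.11,-1],[0,0,0,0.11,-1],[0,0,0,0.11,-1],[0,0,0,0.11,-1],[0,0,0,0.11,-1],[0,0,0,0.11,-1],[0,0,0,0.11,-1],[0,0,0,0.11,-1],[0,0,0,0.07,-1]]]}}

```text
clock: 12.17
ee_pos: [0.4887, 0.3109, 0.1165]
tcp_rot: [[-0.768, 0.641, 0.002], [0.641, 0.768, 0.001], [-0.001, 0.002, -1.0]]
force: [-0.9, 0.4, 8.2]
grip_width: 0.0477
gripper_force: 35.0
```

Call:
{"method": "carry_out", "body": {"targets": [[[0,0,0,0,-1],[0,0,0,0,-1],[0,0,0,0,-1],[0,0,0,0,-1],[0,0,0,0,-1],[0,0,0,0,-1],[0,0,0,0,-1],[0,0,0,0,-1],[0,0,0,0,-1],[0,0,0,0,-1]]]}}

```text
clock: 13.0
ee_pos: [0.4887, 0.3109, 0.1165]
tcp_rot: [[-0.764, 0.645, 0.002], [0.645, 0.764, 0.001], [-0.001, 0.002, -1.0]]
force: [0.6, -0.1, 8.2]
grip_width: 0.0477
gripper_force: 35.0
```

Run:
```python
from h import *
s=status.observe();R=s['tcp_rot'];print(s['ee_pos'],s['force'],s['wrist_torque'],np.arctan2(R[1,0],R[0,0])-np.arctan2(.984,.179),s['joint_positions'])
```

```text
[0.48871859 0.31091395 0.11649016] [ 0.62127255 -0.10068953  8.18053263] [ 0.0452103  -0.08838812  0.13077614] 1.0501469482674146 [ 4.34413455e-01  5.52628890e-01  1.53234137e+00 -2.06809580e-04
  1.05399060e+00 -4.35690087e-01]
```

Call:
{"method": "carry_out", "body": {"targets": [[[0,0,0.2,0,-1],[0,0,0.2,0,-1],[0,0,0.2,0,-1],[0,0,0.2,0,-1],[0,0,0.2,0,-1],[0,0,0.2,0,-1],[0,0,0,0,-1],[0,0,0,0,-1],[0,0,0,0,-1],[0,0,0,0,-1]]]}}

```text
clock: 13.83
ee_pos: [0.4876, 0.3104, 0.1274]
tcp_rot: [[-0.764, 0.645, -0.001], [0.645, 0.764, -0.0], [0.0, -0.001, -1.0]]
force: [0.8, 0.4, 1.2]
grip_width: 0.0477
gripper_force: 35.0
```

Call:
{"method": "carry_out", "body": {"targets": [[[0,0,0.3,0,-1],[0,0,0.5,0,-1],[0,0,0.8,0,-1],[0,0,1.2,0,-1],[0,0,1.5,0,-1],[0,0,1.5,0,-1],[0,0,1.5,0,-1],[0,0,1.0,0,-1],[0,0,0.6,0,-1],[0,0,0,0,-1]]]}}

```text
clock: 14.67
ee_pos: [0.4883, 0.3109, 0.2183]
tcp_rot: [[-0.764, 0.645, 0.002], [0.645, 0.764, 0.001], [-0.001, 0.002, -1.0]]
force: [0.8, -0.5, -1.0]
grip_width: 0.0477
gripper_force: 35.0
```

Call:
{"method": "carry_out", "body": {"targets": [[[0,0,0,0,-1],[0,0,0,0,-1],[0,0,0,0,-1],[0,0,0,0,-1],[0,0,0,0,-1],[0,0,0,0,-1],[0,0,0,0,-1],[0,0,0,0,-1],[0,0,0,0,-1],[0,0,0,0,-1]]]}}

```text
clock: 15.5
ee_pos: [0.4878, 0.3106, 0.2168]
tcp_rot: [[-0.764, 0.645, 0.0], [0.645, 0.764, 0.0], [-0.0, 0.0, -1.0]]
force: [-0.4, 0.3, 0.3]
grip_width: 0.0474
gripper_force: 35.0
```

Run:
```python
from h import *
s=status.observe();print(s['ee_pos'],s['force'],s['dq'].round(3))
snap('scene','e1');snap('wrist','e2');snap('top','e3')
a=cv2.imread('pics/e1.png');k=cv2.imread('pics/e3.png')
f=lambda im,u,v,w,h:cv2.resize(im[v:v+h,u:u+w],(400,300),interpolation=cv2.INTER_CUBIC)
cv2.imwrite('pics/fin.png',np.vstack([np.hstack([f(a,280,60,160,120),f(cv2.imread('pics/e2.png'),0,0,640,400)]),np.hstack([f(a,220,225,80,60),f(k,0,0,640,400)])]))
```

```text
[0.48782876 0.31060155 0.21675509] [-0.39703151  0.31128005  0.31161363] [ 0.001  0.001  0.     0.    -0.001 -0.001]
```

View pics/fin.png

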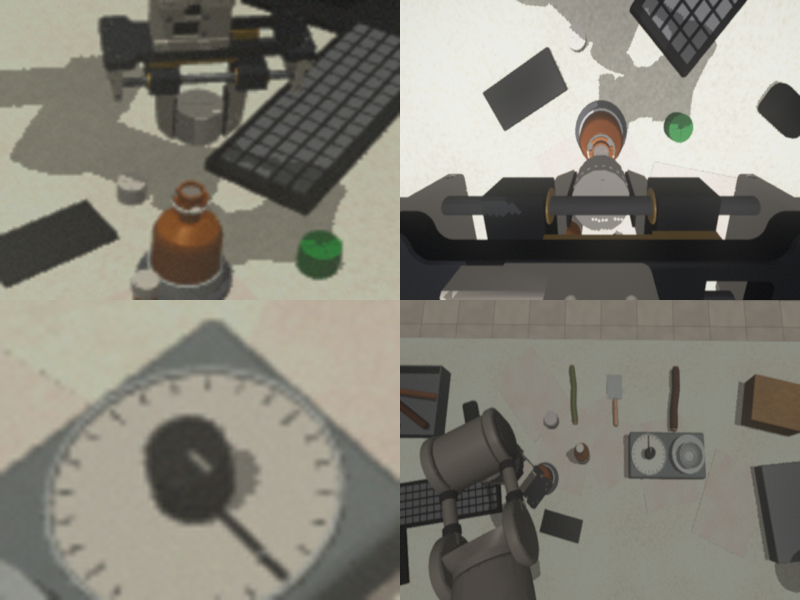

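The cap is held level above the open jar mouth (cap at (200,110), mouth at (190,190) in the scene crop). The pointer lies on the heavy mark, ending near (275,565), and nothing else has moved. Handing in.

```bash
python3 -c "
from cell import arm
print(arm.sign_off())"
```

```text
the job is handed in; nothing more can be done
None
```

The scale's pointer stands on the zero mark (within about 0.01 to 0.02 rad by my measurement), and the jar is open with its cap held level about 7.5 cm above the mouth; the job was handed in after about 16 s of the 51 s allowed.

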